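Shut and latch the small-parts wash basket

ROBOT

A 6-joint arm with a two-finger parallel gripper is mounted at the origin on a cart in front of the work surface, level with it; the furniture and walls round the work are solid. World frame = base frame: x ahead of the robot, y to its left, z up, the work surface at z = 0. Lengths are in m, angles in rad, forces in N, time in s.
With the tool pointing down it reaches from about 0.35 to 0.85 m from the base axis. Payload 8.1 kg.
Tool frame: the origin (TCP) lies on the centre line of the jaws, within the pads' length; the fingertips stand robot.tips_ahead ahead of it and the grasp point (between the pads) lies 6 mm ahead of it (robot.tips_ahead is the distance from the TCP to the fingertips, in m); z points along the fingers, y is the line along which they close (so a half turn about z gives the same grasp; the last joint's range is limited). The gripper opens to 93 mm and grips with 3 to 60 N. Pads are 15 mm wide; open, the fingers measure 128 mm over their backs; the gripper's body (75 mm by 188 mm) begins 65 mm behind the grasp point.
Start: joints at [-1.325, 0.13, 1.488, -0, 1.523, -0.085], TCP at [0.195, -0.567, 0.244] pointing down, gripper open.
Joint ranges: [-2.96, 2.96], [-0.89, 2.26], [0.02, 2.5], [-1.34, 4.48], [0, 2.73], [-2.66, 2.66]. Speed limits (rad/s): [2.39, 2.39, 2.79, 3.14, 3.14, 3.14].

INTERFACE

Orientations are given as a rotation vector (axis times angle).
In Python, from plant import robot gives the robot as it stands.
- The arm moves only by the tool apply_moves, never from a script. Its arguments are lists of equal length, an entry for each row: "delta_pos": the shift along the tool's x, y, z in cm, a list of three; "twist": the turn about the tool's z in rad. A call has 1 to 8 rows; each row shifts and turns the commanded pose from where the row before left it, along the tool's axes as they then stand; what a row does not reach is not made up. A row lasts 1/8 s, in which the tool goes at most 62.5 mm and 10.7 degrees, less where a joint would pass 70% of its speed; a pose out of reach is approached as far as the arm can. A call with a gripper value outside its range is refused whole. "gripper" is the finger opening in cm, from 0 to 9.3, set as the call begins (left out, the last holds). The fingers move at their own pace and stop on an object; "squeeze" is the grip in N (left out, the last holds). Time passes only in rows, so rows that do not move let the fingers close. It gives the time, the measured TCP pose, the force, the opening and the grip force at its end, in the units of the state.
- robot.read_state(): the state, without advancing time (a new reading comes with each control period).
- robot.read_camera(name): name is "side" or "top"; returns a dict with "frame" (480x640x3 uint8, red, green, blue), "vertical_fov" (degrees; the focal length in pixels is half the picture's height over the tangent of half this angle, whatever the lens; pixels are square), "cx", "cy" (the principal point, pixels), "R" (3x3) and "t" (3): a world point X has camera coordinates R X + t. Camera axes: x right, y down, z forward; pixel columns grow to the right and rows downward; lengths in m; the calibration is good to about 2 mm. A picture is of the moment at which its call begins. There is no depth.
- robot.close_job(): hands the job in; it is judged then, once.
The state is a dict: "t": time; "q": joint angles; "dq": joint speeds; "joint_torque": joint torques, N m; "tool_pos": TCP position; "orientation": TCP orientation; "force": force on the tool from outside, world axes, zero at the start; "wrist_torque": the same for the moment, N m; "opening": finger opening in m; "gripper_force": force on a finger pad.
Only numpy, scipy, OpenCV 4.12 (cv2) and the standard library are available. Lean on these libraries where they do the work, as an engineer would, in place of code of your own. Each camera call takes 0.05 s, during which the arm holds its last target. There are 200 camera calls.

TASK

The wire basket of teaspoons is ready for the dishwasher: push its lid fully down, and only then swing the long latch bar round over the lid until it rests home in its catch. Let go of everything, and do not shove or knock over the mug, the bowl or the glasses standing around.

Things in the scene. Friction and masses are not known exactly. Their poses are not given: they have to be found in the camera images.
- basket: Steel wire basket, stands fast. 150 (its x) x 140 (its y) x 80 mm to the rim; origin under its centre, z up. Lid hinged on the +y rim. At the -y rim a post at the -x end carries the latch bar; at the +x end is the catch, a C-shaped bracket open to -y, 16 mm long in x, 130 mm high in all. Fixed teaspoons inside.
- lid (a joint): Lid angle, rad: 0 = shut on the rim, 1.5 = almost upright. Wire panel 146 (x) x 138 x 6 mm, solid to the touch; hinge line in its mid-plane, along the basket's x at y = 70, z = 83 mm (basket frame). At angle a its free edge is at y = 70 - 139 cos a, z = 83 + 139 sin a. Stiff hinge: stays where left; about 2 to 4 N at the free edge moves it.
- lid_edge (a point): Middle of the lid's free edge.
- latch (a joint): Latch bar angle in rad: 0 = home in the catch against its back plate, bar along the basket's +x above the lid's free edge; it grows as the bar swings level outward, away from the lid; at 1.57 the bar points along the basket's -y; stops at 1.7. Stays where it is left; about 2 N at half length moves it.
- latch_pivot (a point): Pivot of the latch bar, at mid-height of the bar: basket frame x = -90, y = -60, z = 107 mm, axis vertical. The eye round the post has a radius of 10 mm.
- latch_tip (a point): Free end of the latch bar, 202 mm from the pivot, mid-height. The bar is a flat steel strip on edge, 5 mm thick, 28 mm tall (93 to 121 mm above the drainboard); it clears the shut lid by 7 mm.
- catch (a point): Middle of the catch, where the bar lies when home: basket frame x = 90, y = -60, z = 107 mm.
- mug: Bystander: white mug 92 x 127 x 107 mm, loose, on the robot side of the basket; origin at the centre of its underside.
- bowl: Bystander: white bowl, 150 mm across, 69 mm high, loose, on the lid-hinge side of the basket; origin under its centre.
- glass_3: Bystander: drinking glass 70 mm across, 120 mm high, loose; origin under its centre.
- drain_glass_1: Bystander: drinking glass 76 mm across, 115 mm high, loose; origin under its centre.
- drain_glass_2: Bystander: drinking glass 68 mm across, 90 mm high, loose; origin under its centre.

How it is judged:
By the outcome, as a careful person would: the job done as asked, in the order asked, and still so for the second after the job is handed in, with the robot touching nothing.
It also fails if it takes over 48 s, if anything falls off the work surface, if the arm or the gripper's body presses on something with over 40 N, if the wrist force passes 120 N, or if a joint passes its speed limit or range.

## Working session

There is one attempt and no reset: what is moved stays moved. The work goes in short steps, Python scripts to look and compute and a tool call to move; the robot and the scene stay as the last step left them, time stands still between calls to the robot, and variables do not carry over. Pictures are saved under pics/ and viewed, at most 10 in all, crops included, and the job is handed in when it is done.

Besides the shell and the picture viewer there is one more tool, called after "Call:" as name(argument=value, ...), one argument or row to a line, values as JSON. apply_moves: Moves the arm, as the interface text tells. Its arguments: {"type":"object","properties":{"delta_pos":{"type":"array"},"twist":{"type":"array"},"gripper":{"type":"number"},"squeeze":{"type":"number"}},"required":["delta_pos","twist"]}

```bash
ls; mkdir -p pics
python3 - <<'E'
from plant import robot
import cv2,json,pickle
s=robot.read_state()
print({k:s[k] for k in('t','tool_pos','orientation','force','opening')},robot.tips_ahead)
d={}
for n in('side','top'):
    c=robot.read_camera(n);d[n]=c
    cv2.imwrite(f'pics/{n}0.png',c['frame'][:,:,::-1])
    print(n,c['vertical_fov'],c['cx'],c['cy'],c['R'],c['t'])
pickle.dump(d,open('c0.pkl','wb'))
E
```

```text
pics
{'t': 0.0, 'tool_pos': array([ 0.19477206, -0.56695285,  0.24259353]), 'orientation': array([-3.09689973e+00, -5.16975953e-01,  2.54762917e-04]), 'force': array([ 0.23540915, -0.49847208,  0.28752356]), 'opening': 0.09284021579978588} 0.025
side 51.662523999409345 324.1485721863152 242.14472197921518 [[ 0.99489767  0.10086688  0.00212133]
 [ 0.08441327 -0.82072422 -0.56505412]
 [-0.05525422  0.56235009 -0.82505112]] [-0.58838701  0.05624028  1.40252944]
top 52.71941554382157 320.10311218952467 234.71718076649114 [[ 0.02998985 -0.99954918  0.00142893]
 [-0.97782704 -0.02963448 -0.20730675]
 [ 0.20725563  0.00481986 -0.97827495]] [0.07005789 0.58403093 1.0275551 ]
```

View pics/side0.png

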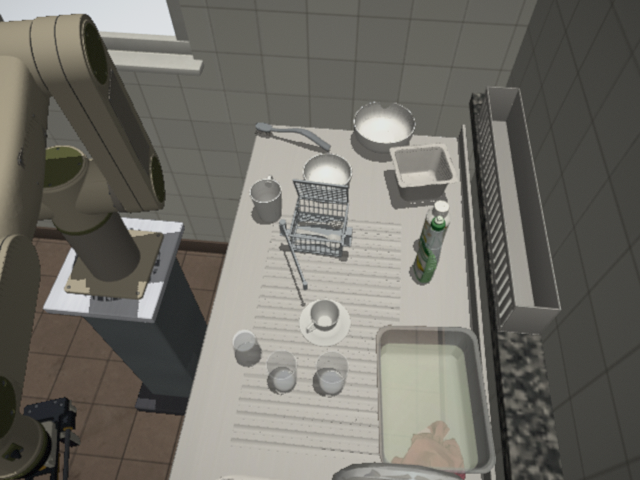

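View pics/top0.png

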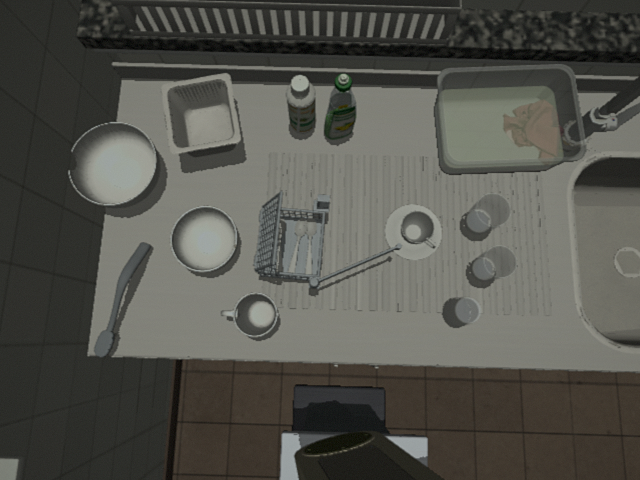

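The side view shows the basket near (320,220) with its lid upright at (322,195). The latch bar runs from (284,228) to (305,288). In the top view the basket is near (292,245) and the bar runs from the post at (314,285) to (398,247). The mug is at (255,316) and the bowl at (205,240). I'll enlarge both views to measure.

Run:
```python
import cv2,pickle
d=pickle.load(open('c0.pkl','rb'))
for n,(x,y,w,h) in dict(top=(235,180,200,150),side=(240,150,130,150)).items():
    f=d[n]['frame'][y:y+h,x:x+w,::-1]
    cv2.imwrite(f'pics/{n}0c.png',cv2.resize(f,None,fx=4,fy=4,interpolation=cv2.INTER_CUBIC))
```

```text
(no output)
```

View pics/top0c.png

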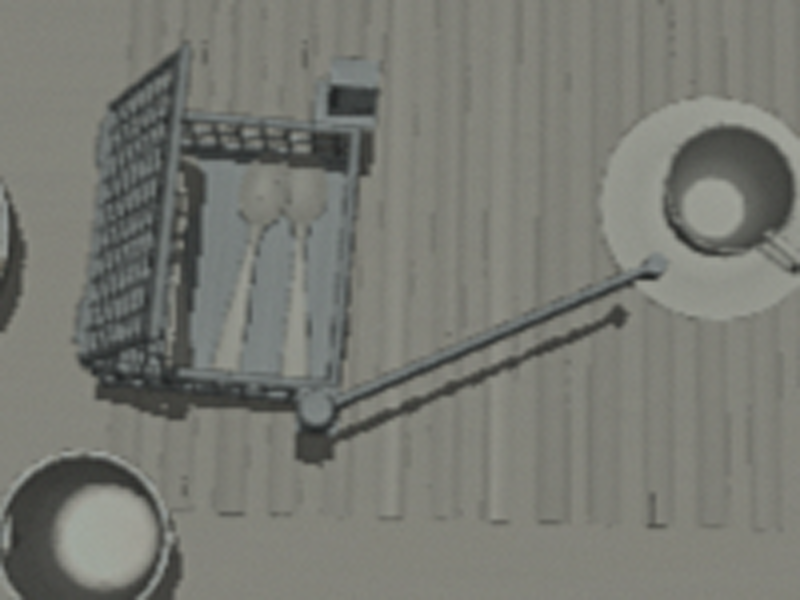

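View pics/side0c.png

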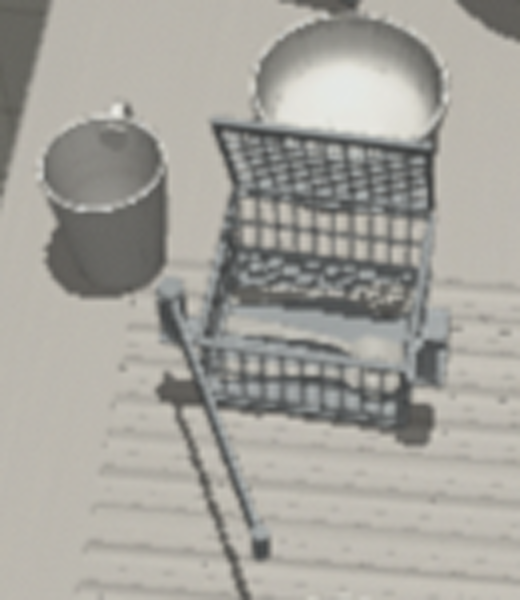

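The enlarged top crop shows:
- post top at (316,403) and bar tip at (655,263)
- catch around (352,72)
- front rim corners at (357,128) and (337,380)
- lid free edge from (185,48) to (155,355)

In the side crop:
- post at (172,287) and tip at (262,532)
- lid edge from (215,122) to (435,150)
- rim corners at (203,340) and (410,367)

```bash
cat > h.py <<'E'
import numpy as np,pickle,cv2
def ray(c,u,v):
    f=240/np.tan(np.radians(c['vertical_fov']/2));R=np.array(c['R']);t=np.array(c['t'])
    return -R.T@t,R.T@np.array([(u-c['cx'])/f,(v-c['cy'])/f,1])
def plane(c,u,v,z):
    o,d=ray(c,u,v);return (o+d*(z-o[2])/d[2]).round(4)
def tri(a,pa,b,pb):
    o1,d1=ray(a,*pa);o2,d2=ray(b,*pb)
    k=np.linalg.lstsq(np.c_[d1,-d2],o2-o1,rcond=None)[0]
    p,q=o1+k[0]*d1,o2+k[1]*d2
    return ((p+q)/2).round(4),np.linalg.norm(p-q).round(4)
E
python3 - <<'E'
from h import *
d=pickle.load(open('c0.pkl','rb'));T,S=d['top'],d['side']
t=lambda x,y:(x/4+235-.4,y/4+180-.4); s=lambda x,y:(x/4+240-.4,y/4+150-.4)
for n,a,b,z in [('post',(316,405),(172,287),.125),('tip',(655,264),(262,530),.121),('lid-',(157,358),(215,122),.22),('lid+',(185,48),(435,150),.22),('rim-',(337,380),(203,340),.08),('rim+',(357,128),(410,367),.08)]:
    print(n,tri(T,t(*a),S,s(*b)),plane(T,*t(*a),z),plane(S,*s(*b),z))
print('catch',plane(T,*t(355,72),.13))
print('mug top',plane(T,*t(82,535),.107), plane(T,*t(175,545),.107),plane(S,*s(103,165),.107),'cup rim',plane(T,*t(732,190),.06),'bowl',plane(T,204,240,.069))
from plant import robot
E
```

```text
post (array([0.4697, 0.0977, 0.1264]), np.float64(0.0005)) [0.4701 0.0978 0.125 ] [0.4692 0.0986 0.125 ]
tip (array([ 0.5511, -0.0785,  0.1203]), np.float64(0.0011)) [ 0.5505 -0.0786  0.121 ] [ 0.5517 -0.0786  0.121 ]
lid- (array([0.4865, 0.1756, 0.2036]), np.float64(0.0107)) [0.4792 0.172  0.22  ] [0.494 0.164 0.22 ]
lid+ (array([0.6368, 0.1676, 0.2048]), np.float64(0.0013)) [0.6316 0.1659 0.22  ] [0.6377 0.1548 0.22  ]
rim- (array([0.4891, 0.0877, 0.0817]), np.float64(0.0004)) [0.4891 0.0876 0.08  ] [0.4891 0.089  0.08  ]
rim+ (array([0.6314, 0.081 , 0.0795]), np.float64(0.0014)) [0.6306 0.0808 0.08  ] [0.632  0.0811 0.08  ]
catch [0.6483 0.0828 0.13  ]
mug top [0.4008 0.2175 0.107 ] [0.3971 0.1689 0.107 ] [0.4011 0.2142 0.107 ] cup rim [ 0.6061 -0.1319  0.06  ] bowl [0.5602 0.3455 0.069 ]
```

Basket yaw is about -0.055, its origin is near (0.563, 0.153), the lid is at about 1.2 rad and the latch at about 1.09. I'll go round at height to the hinge side, with the fingers closed and the tool squared up.

Call:
apply_moves(
  delta_pos=[
    [0, 0, -3],
    [0, 0, -3],
    [3.5, -3.7, 0],
    [3.5, -3.7, 0],
    [3.5, -3.7, 0],
    [3.5, -3.7, 0],
    [3.5, -3.7, 0],
    [3.5, -3.7, 0],
  ],
  twist=[0.165, 0.165, 0, 0, 0, 0, 0, 0],
  gripper=0,
  squeeze=20,
)

```text
t: 1.1
tool_pos: [0.4055, -0.3438, 0.3032]
orientation: [-3.141, -0.001, 0.001]
force: [0.6, -0.3, -1.0]
opening: 0.0175
gripper_force: 0.0
```

Call:
apply_moves(
  delta_pos=[
    [1.3, -5, 0],
    [1.3, -5, 0],
    [1.3, -5, 0],
    [1.3, -5, 0],
    [1.3, -5, 0],
    [1.3, -5, 0],
    [1.3, -5, 0],
    [1.3, -5, 0],
  ],
  twist=[0, 0, 0, 0, 0, 0, 0, 0],
)

```text
t: 2.1
tool_pos: [0.5084, 0.0565, 0.3033]
orientation: [3.142, 0.001, -0.001]
force: [0.6, -0.3, 0.3]
opening: 0.0006
gripper_force: 0.0
```

Call:
apply_moves(
  delta_pos=[
    [1.4, -4.5, 0],
    [1.4, -4.5, 0],
    [1.4, -4.5, 0],
    [1.4, -4.5, 0],
    [0, 0, 2.5],
    [0, 0, 2.5],
    [0, 0, 2.5],
    [0, 0, 0],
  ],
  twist=[0, 0, 0, 0, 0, 0, 0, 0],
)

```text
t: 3.1
tool_pos: [0.5625, 0.2343, 0.2255]
orientation: [3.14, 0.001, -0.009]
force: [0.4, -0.4, -0.1]
opening: 0.0006
gripper_force: 0.0
```

Call:
apply_moves(
  delta_pos=[
    [0, 2, 0.7],
    [0, 1.5, 0.5],
    [0, 2, 1.2],
    [0, 1.7, 1.1],
    [0, 1.2, 1.5],
    [0, 1.2, 1.8],
  ],
  twist=[0, 0, 0, 0, 0, 0],
)

```text
t: 3.85
tool_pos: [0.5645, 0.1378, 0.1597]
orientation: [3.142, 0.001, 0.001]
force: [-0.8, 0.3, 2.7]
opening: 0.0004
gripper_force: 1.4
```

Call:
apply_moves(
  delta_pos=[
    [0, 0.5, 1.2],
    [0, 0.4, 1.2],
    [0, 0.2, 1.2],
    [0, 0, 0.8],
    [0, 0, 0.4],
    [0, 0, 0],
  ],
  twist=[0, 0, 0, 0, 0, 0],
)

```text
t: 4.6
tool_pos: [0.5641, 0.1282, 0.1122]
orientation: [-3.141, -0.002, 0.001]
force: [-0.7, -0.4, -0.5]
opening: 0.0003
gripper_force: 0.0
```

Call:
apply_moves(
  delta_pos=[
    [0, 0, 0.2],
    [0, 0, 0.1],
    [0, 0, 0],
  ],
  twist=[0, 0, 0],
)

```text
t: 4.97
tool_pos: [0.5646, 0.1282, 0.1112]
orientation: [-3.141, -0.002, -0.001]
force: [-4.9, -0.3, 9.5]
opening: 0.0001
gripper_force: 5.0
```

Call:
apply_moves(
  delta_pos=[
    [0, 0, 0.2],
    [0, 0, 0.1],
    [0, 0, 0],
  ],
  twist=[0, 0, 0],
)

```text
t: 5.35
tool_pos: [0.5648, 0.1282, 0.111]
orientation: [-3.141, -0.002, -0.002]
force: [-16.6, -1.7, 30.9]
opening: 0.0003
gripper_force: 15.5
```

Call:
apply_moves(
  delta_pos=[
    [0, 0, -2],
    [0, 0, -3],
    [0, 0, -4],
    [-1, 5, 0],
    [-1, 5, 0],
    [-3, 4, 0],
    [-3, 3, 0],
    [0, 0, 0],
  ],
  twist=[0, 0, 0, 0, 0, 0, 0, 0],
)

```text
t: 6.35
tool_pos: [0.4834, -0.0439, 0.197]
orientation: [3.141, -0.003, 0.001]
force: [-0.5, -0.1, -0.0]
opening: 0.0004
gripper_force: 0.0
```

Run:
```python
from plant import robot
import cv2,pickle
d={}
for n,(x,y,w,h) in dict(top=(235,180,200,150),side=(240,150,130,150)).items():
    c=robot.read_camera(n);d[n]=c
    cv2.imwrite(f'pics/{n}1.png',cv2.resize(c['frame'][y:y+h,x:x+w,::-1],None,fx=4,fy=4,interpolation=cv2.INTER_CUBIC))
pickle.dump(d,open('c1.pkl','wb'));print(robot.read_state()['tool_pos'])
```

```text
[ 0.48495648 -0.04225505  0.19730138]
```

View pics/side1.png

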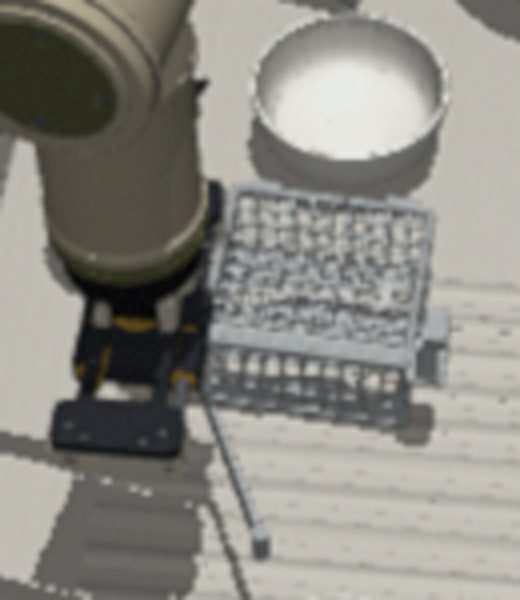

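The lid lies shut on the rim, with its free edge from (210,335) to (412,362), and the bar is still at its starting angle. I'll lower the fingers outside the bar and sweep it round.

Call:
apply_moves(
  delta_pos=[
    [0, 0, 3.6],
    [0, 0, 3.6],
    [3, -0.3, 0],
    [2, -1.3, 0],
    [1.6, -1.2, 0],
    [1.2, -1.4, 0],
    [1, -1.4, 0],
    [0.8, -1.4, 0],
  ],
  twist=[0, 0, 0, 0, 0, 0, 0, 0],
)

```text
t: 7.45
tool_pos: [0.5807, 0.0291, 0.1245]
orientation: [-3.142, -0.002, 0.001]
force: [-1.4, -1.5, 0.6]
opening: 0.0
gripper_force: 0.8
```

Light contact force, as expected. I'll finish the swing gently.

Call:
apply_moves(
  delta_pos=[
    [0.5, -1.2, 0],
    [0.4, -1.2, 0],
    [0.2, -1, 0],
    [0, -0.5, 0],
    [0, 0, 0],
  ],
  twist=[0, 0, 0, 0, 0],
)

```text
t: 8.07
tool_pos: [0.5916, 0.0672, 0.1249]
orientation: [-3.141, -0.002, -0.001]
force: [-0.8, 0.9, 0.1]
opening: 0.0004
gripper_force: 0.0
```

Call:
apply_moves(
  delta_pos=[
    [0, -0.3, 0],
    [0, -0.3, 0],
    [0, -0.2, 0],
    [0, 0, 0],
  ],
  twist=[0, 0, 0, 0],
)

```text
t: 8.57
tool_pos: [0.5917, 0.0727, 0.1249]
orientation: [3.138, -0.0, 0.001]
force: [0.3, -11.0, 0.2]
opening: 0.0003
gripper_force: 5.3
```

Call:
apply_moves(
  delta_pos=[
    [0, -0.2, 0],
    [0, 0, 0],
  ],
  twist=[0, 0],
)

```text
t: 8.82
tool_pos: [0.5917, 0.0729, 0.1249]
orientation: [3.136, -0.002, 0.0]
force: [-0.7, -18.2, 1.8]
opening: 0.0007
gripper_force: 8.8
```

Call:
apply_moves(
  delta_pos=[
    [0, 1, 0],
    [0, 3, 0],
    [0, 4, -2],
    [0, 4, -5],
    [-2, 5, -4],
    [-3, 5, 0],
    [-3, 5, 0],
    [0, 0, 0],
  ],
  twist=[0, 0, 0, 0, 0, 0, 0, 0],
)

```text
t: 9.82
tool_pos: [0.5113, -0.1918, 0.2309]
orientation: [3.141, -0.006, 0.0]
force: [1.1, 0.4, -0.2]
opening: 0.0005
gripper_force: 0.0
```

Run:
```python
from plant import robot
import cv2
for n,(x,y,w,h) in dict(top=(235,180,200,150),side=(240,150,130,150)).items():
    c=robot.read_camera(n)
    cv2.imwrite(f'pics/{n}2.png',cv2.resize(c['frame'][y:y+h,x:x+w,::-1],None,fx=4,fy=4,interpolation=cv2.INTER_CUBIC))
```

```text
(no output)
```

View pics/top2.png

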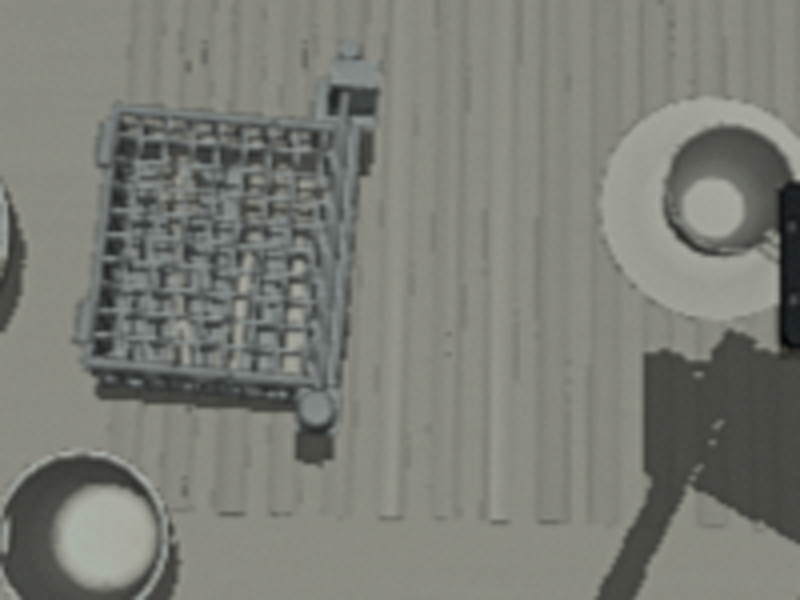

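View pics/side2.png

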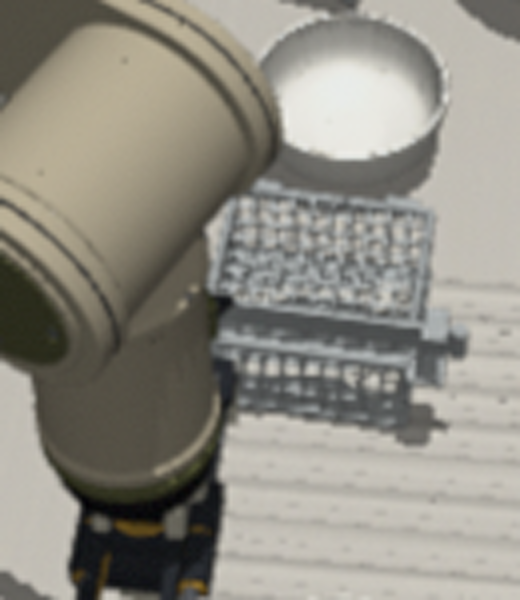

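The top view shows the lid flat and the bar running from the post (316,405) through the catch (350,100), its tip showing beyond at (350,48). The mug and bowl haven't moved, the side view agrees, and the tool is clear of everything.

```bash
python3 -c "
from plant import robot
print(robot.close_job())"
```

```text
the job is handed in; nothing more can be done
None
```

The lid is pushed fully down and the latch bar was then swung home into its catch; the arm is clear, the mug and bowl stand where they were, the glasses were not re-checked in the final pictures though the arm stayed well above them, and the job was handed in at about 10 s.

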